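Slide the tall spray can home into its bench bay

ROBOT

A 6-joint arm with a two-finger parallel gripper is mounted at the origin on a cart in front of the work surface, level with it; the furniture and walls round the work are solid. World frame = base frame: x ahead of the robot, y to its left, z up, the work surface at z = 0. Lengths are in m, angles in rad, forces in N, time in s.
With the tool pointing down it reaches from about 0.35 to 0.775 m from the base axis. Payload 7.3 kg.
Tool frame: the origin (TCP) lies midway between the tips of the shut fingers; the grasp point (between the pads) lies manip.hold_point_z behind it (manip.hold_point_z is the distance from the TCP to the grasp point, in m); x points along the fingers, y is the direction in which the jaws open and shut, and the axes are right-handed (so a half turn about x gives the same grasp; the last joint's range is limited). The gripper opens to 92 mm and grips with 3 to 60 N. Pads are 19 mm wide; open, the fingers measure 130 mm over their backs; the gripper's body (75 mm by 190 mm) begins 47 mm behind the grasp point.
Start: joints at [-1.33, 0.342, 1.524, -0, 1.275, -0.146], TCP at [0.198, -0.486, 0.204] pointing down, gripper open.
Joint ranges: [-2.53, 2.53], [-0.77, 2.02], [0.04, 2.7], [-1, 4.14], [0.28, 2.66], [-3.11, 3.11]. Speed limits (rad/s): [2.57, 2.57, 3.14, 3.14, 3.14, 3.14].

INTERFACE

Orientations are given as a rotation vector (axis times angle).
In Python, from station import manip, vision, finish_job gives the robot as it stands.
- The arm moves only by the tool carry_out, never from a script. Its arguments are lists of equal length, an entry for each row: "dp": the shift along the tool's x, y, z each as a share of 750 mm, from -1 to 1, a list of three; "rotation": the turn, a rotation vector about the tool's x, y, z each as a share of pi/2 rad, from -1 to 1, a list of three. In form: {"dp": [[x, y, z], ...], "rotation": [[rx, ry, rz], ...]}. A call has 1 to 12 rows; each row is the pose to reach, as a shift and turn from the pose measured when the call began, along the tool's axes at that moment; what a row does not reach only later rows make up. A row lasts 1/8 s, in which the tool goes at most 62.5 mm and 10.7 degrees, less where a joint would pass 70% of its speed; a pose out of reach is approached as far as the arm can. A call with a number of a shift or a turn outside -1 to 1 is refused whole. A call with a gripper value outside its range is refused whole. "fingers" is the opening, from -1 (shut) to 1 (fully open), set as the call begins (left out, the last holds). The fingers move at their own pace and stop on an object; "squeeze" is the grip in N (left out, the last holds). Time passes only in rows, so rows that repeat a pose let the fingers close. It gives the time, the measured TCP pose, the force and the opening at its end, in the units of the state.
- manip.get_obs(): the state, without advancing time (a new reading comes with each control period).
- vision.read_camera(name): name is "scene" or "top" or "wrist"; returns the picture (400x640x3 uint8, blue, green, red); there is no depth.
- vision.calibration(name): a dict with "fx", "fy", "cx", "cy" (pixels), "k1" (the pictures are not rectified: a ray, as slopes to the right and down, at radius r is drawn at 1 + k1 r^2 times it, then the intrinsics apply), "R" (3x3) and "t" (3): a world point X has camera coordinates R X + t. Camera axes: x right, y down, z forward; pixel columns grow to the right and rows downward; lengths in m; the calibration is good to about 2 mm. A picture is of the moment at which its call begins: read the wrist's pose just before it. calibration takes no time and is no camera call; for the wrist camera it gives the pose at the moment of the call.
- finish_job(): hands the job in, once; it reports no verdict.
The state is a dict: "clock": time; "joint_positions": joint angles; "qvel": joint speeds; "effort": joint torques, N m; "position": TCP position; "tcp_rot": TCP orientation; "wrist_force": force on the tool from outside, world axes, zero at the start; "ft_torque": the same for the moment, N m; "grip_width": finger opening in m.
Only numpy, scipy, OpenCV 4.12 (cv2) and the standard library are available. Lean on these libraries where they do the work, as an engineer would, in place of code of your own. Each camera call takes 0.05 s, during which the arm holds its last target. There are 200 camera calls.

TASK

Put the slimmer of the two tall spray cans away in the steel bay on the counter: push it gently with the fingers, low on its body so that it does not tip, and slide it upright along the counter through the bay's open mouth until it stands up against the bay's back wall. Only push it: do not grip, lift or tip it. Leave the other can, the oil filter and the wrench where they are, then move the hand clear.

Things in the scene. Friction and masses are not known exactly. Their poses are not given: they have to be found in the camera images.
- spray_can: The can to push: slim tall spray can, standing; light green printed body, rounded shoulder, broad green domed cap; round, 57 mm across, 211 mm tall, about 0.24 kg. Origin at the centre of its underside, z up the can. Friction on the counter is about 0.5 to 0.7: a push lower than 30 mm above the counter slides it, one higher than 40 mm may tip it.
- can_bay: Low three-sided steel stop fixed to the counter, no floor, walls 45 mm high. Origin: on the counter, where the can's axis should end; x points in from the open mouth to the back wall, z up. Back wall's inner face at x = 30 mm; side walls' inner faces at y = +-35 mm for x = -12..30; in front of them lips flare to 86 mm apart at x = -24 (the mouth). Screwed feet reach 20 mm past the walls.
- oil_can: Not to be moved: the other tall spray can, wider and straight-sided, with a small thin nozzle on its top; 67 mm in diameter, 205 mm tall. Origin at the centre of its underside.
- oil_filter: Not to be moved: a squat white oil filter standing on the counter, 75 mm in diameter, 87 mm tall. Origin at the centre of its underside.
- wrench: Not to be moved: a combination wrench lying flat, 168 mm long, 32 mm wide, 9 mm thick. Origin at the centre of its underside, x along its length.

How it is judged:
By the outcome, as a careful person would: the job done as asked, in the order asked, and still so for the second after the job is handed in, with the robot touching nothing.
It also fails if it takes over 51 s, if anything falls off the work surface, if the arm or the gripper's body presses on something with over 40 N, if the wrist force passes 120 N, or if a joint passes its speed limit or range.

## Working session

There is one attempt and no reset: what is moved stays moved. The work goes in short steps, Python scripts to look and compute and a tool call to move; the robot and the scene stay as the last step left them, time stands still between calls to the robot, and variables do not carry over. Pictures are saved under pics/ and viewed, about 8 in all and at most 12, crops included, and the job is handed in when it is done.

Besides the shell and the picture viewer there is one more tool, called as name(argument=value, ...), one argument or row to a line, values as JSON. carry_out: Moves the arm, as the interface text tells. Shift numbers are shares of 750 mm and turn numbers shares of pi/2 rad, none past 1 either way. Its arguments: {"type":"object","properties":{"dp":{"type":"array","items":{"type":"array","items":{"type":"number","minimum":-1,"maximum":1}}},"rotation":{"type":"array","items":{"type":"array","items":{"type":"number","minimum":-1,"maximum":1}}},"fingers":{"type":"number"},"squeeze":{"type":"number"}},"required":["dp","rotation"]}

```bash
ls; mkdir -p pics; python3 - <<'E'
from station import manip, vision
import cv2
print(manip.get_obs(), manip.hold_point_z)
for n in("scene","top"):
    cv2.imwrite(f"pics/{n}0.png",vision.read_camera(n)); print(vision.calibration(n))
E
```

```text
pics
{'clock': 0.0, 'joint_positions': array([-1.33001676e+00,  3.42713218e-01,  1.52502899e+00, -9.66159029e-06,
        1.27541403e+00, -1.45988403e-01]), 'qvel': array([ 1.90420405e-04, -2.99157629e-04, -9.28854188e-06, -2.05945357e-03,
       -1.95001340e-03, -1.06179087e-03]), 'effort': array([ 1.23516391e-03, -4.31244707e+01, -2.44215649e+01,  7.17649539e-02,
        5.59275644e-02, -1.46168359e-04]), 'position': array([ 0.19794249, -0.48576522,  0.20344576]), 'tcp_rot': array([ 2.01002932,  0.39524537, -2.01019997]), 'wrist_force': array([ 0.44225144, -0.72077129, -0.62341599]), 'ft_torque': array([ 0.00889109, -0.05616   , -0.00944668]), 'grip_width': 0.09198193089855736} 0.0188
{'fx': 420.8993499854227, 'fy': 420.8993499854227, 'cx': 326.69041649761266, 'cy': 197.89939807294397, 'k1': -0.06980051959978992, 'R': array([[-0.85377608, -0.52059657, -0.00675404],
       [-0.35370911,  0.58950294, -0.72620668],
       [ 0.38204224, -0.61762893, -0.68744326]]), 't': array([0.44804778, 0.18968785, 0.68984294])}
{'fx': 396.12431855570935, 'fy': 396.12431855570935, 'cx': 317.0396765867747, 'cy': 194.84682004010236, 'k1': 0.03174629863628204, 'R': array([[ 0.01792297, -0.99931467,  0.03238757],
       [-0.99837979, -0.01963707, -0.05340587],
       [ 0.05400527, -0.03137791, -0.99804752]]), 't': array([0.00246592, 0.54093166, 0.85839891])}
```

View pics/top0.png

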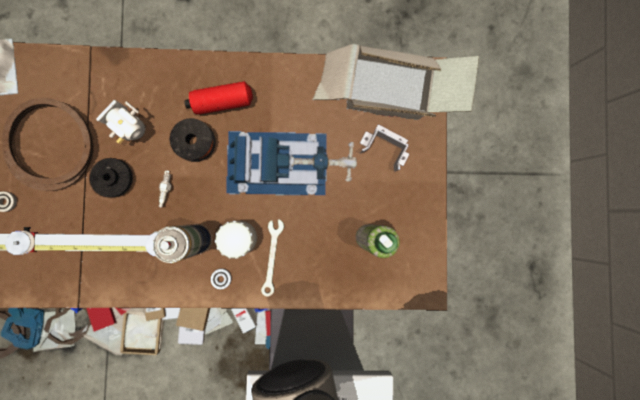

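View pics/scene0.png

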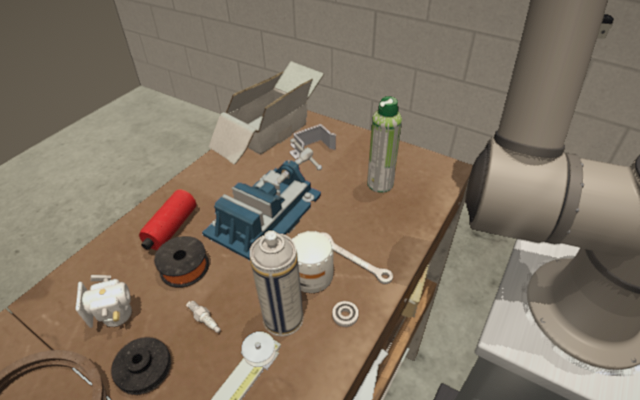

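The top view has the green can near (383,241) and the bay near (387,147). The bay seems to open toward the lower left. In the scene view, the can's base is near (381,188) and the bay near (318,135). I'll enlarge both.

```bash
python3 - <<'E'
import cv2,numpy as np
a=cv2.imread("pics/top0.png")[110:270,330:450]; b=cv2.imread("pics/scene0.png")[80:200,280:420]
a=cv2.resize(a,None,fx=3.75,fy=3.75,interpolation=2);b=cv2.resize(b,None,fx=5,fy=5,interpolation=2)
cv2.imwrite("pics/a.png",a);cv2.imwrite("pics/b.png",b)
E
```

```text
(no output)
```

View pics/a.png

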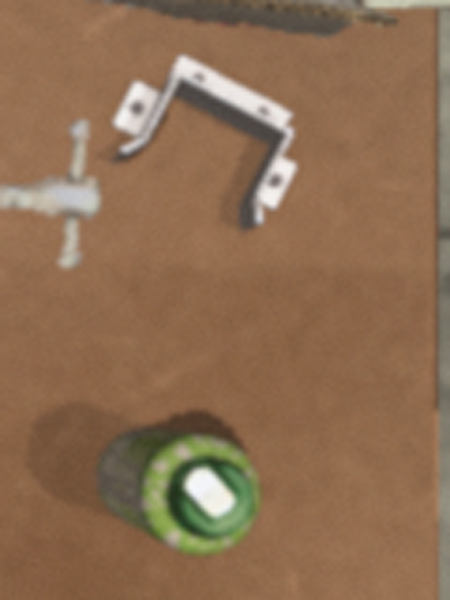

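View pics/b.png

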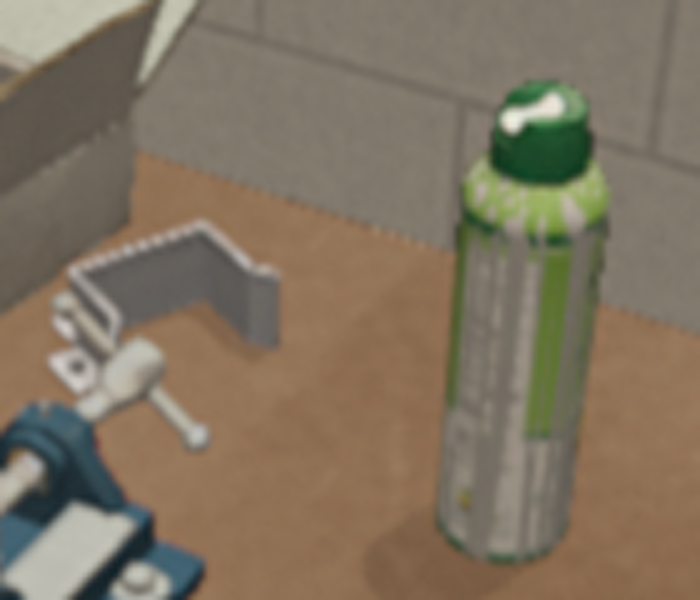

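```bash
cat > h.py <<'E'
import numpy as np,cv2
from scipy.optimize import least_squares
from station import manip, vision
def proj(n,X,C=None):
    C=C or vision.calibration(n); p=np.atleast_2d(X)@np.array(C["R"]).T+C["t"]; s=p[:,:2]/p[:,2:]
    s=s*(1+C["k1"]*(s**2).sum(1,keepdims=True)); return s*C["fx"]+[C["cx"],C["cy"]]
def T(q,L):
    L=np.atleast_2d(np.array(L,float)); c,s=np.cos(q[2]),np.sin(q[2])
    return np.c_[L[:,:2]@np.array([[c,s],[-s,c]])+q[:2],L[:,2]]
A=lambda u:np.array(u)/3.75+[330,110]
B=lambda u:np.array(u)/5+[280,80]
def circ(c,r,z):
    t=np.linspace(0,2*np.pi,60); return np.c_[c[0]+r*np.cos(t),c[1]+r*np.sin(t),0*t+z]
E
cat > fit.py <<'E'
from h import *
h=.045
Lt=[(.03,.035,h),(.03,-.035,h),(-.024,.043,h),(-.024,-.043,h)]; Pt=A([(178,82),(287,131),(122,155),(260,220)])
Ls=[(.03,.035,h),(.03,-.035,h),(-.012,-.035,h),(-.024,-.043,h),(-.024,-.043,0)]; Ps=B([(72,270),(205,224),(250,268),(278,270),(278,346)])
f=lambda q:np.r_[proj("top",T(q,Lt))-Pt,proj("scene",T(q,Ls))-Ps].ravel()
r=least_squares(f,[.65,-.18,-.4]);print(r.x,np.round(r.fun.reshape(-1,2),1))
g=lambda c:np.r_[(proj("top",[[c[0],c[1],.207]])-A((213,497)))[0],(proj("scene",circ(c,.0285,0)).max(0)[1]-B((500,557))[1]),proj("scene",circ(c,.0285,0)).min(0)[0]-B((438,0))[0],proj("scene",circ(c,.0285,0)).max(0)[0]-B((570,0))[0]]
c=least_squares(g,[.4,-.18]);print(c.x,np.round(c.fun,1))
q=r.x;W=[(-.024,.043),(-.012,.035),(.03,.035),(.03,-.035),(-.012,-.035),(-.024,-.043)]
ims=[]
for n,x0,y0,w,k in(("top",330,110,(120,160),3.75),("scene",280,80,(140,120),3.0)):
    a=cv2.imread(f"pics/{n}0.png")[y0:y0+w[1],x0:x0+w[0]];a=cv2.resize(a,None,fx=k,fy=k,interpolation=2)
    for z,col in((0,(0,0,255)),(h,(255,0,0))):
        for P in(T(q,[(*u,z) for u in W]),circ(c.x,.0285,z*3.6)):
            cv2.polylines(a,[np.int32((proj(n,P)-[x0,y0])*k)],False,col,1)
    ims.append(cv2.copyMakeBorder(a,0,600-a.shape[0],0,0,0)[:600])
cv2.imwrite("pics/fit.png",np.hstack(ims)[:,:800])
E
python3 fit.py
```

```text
[ 0.63777308 -0.13241633 -0.43381514] [[-0.3 -1.1]
 [-0.2  0.1]
 [ 0.4  0.2]
 [-0.3  0.4]
 [ 1.   0.1]
 [-0.7 -0.1]
 [ 0.1 -0.7]
 [ 0.1  0.2]
 [-0.   0.4]]
[ 0.45015832 -0.10398532] [ 1.   0.5  1.3 -0.3 -0.8]
```

View pics/fit.png

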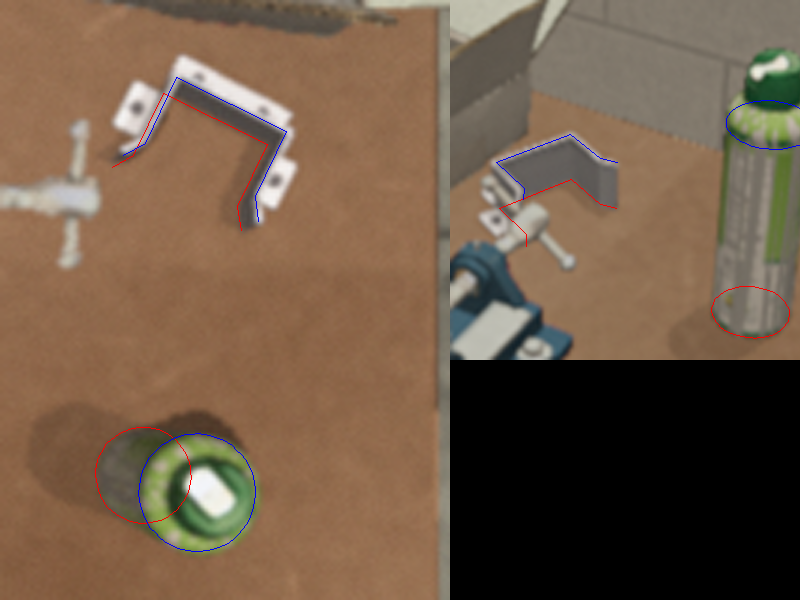

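Overlays match the edges to about 1 px. The can is at (0.450,-0.104) and the bay at (0.638,-0.132) with yaw -0.434. My plan is a tilted hand, leaning back so its body clears the tall can, with the fingers partly open as a cradle. Next I'll check vise clearance and compute the pose deltas.

```bash
cat >> h.py <<'E'
from scipy.spatial.transform import Rotation as Ro
BAY=np.array([.638,-.132,-.434]); 
def ray(n,uv,z):
    return least_squares(lambda p:(proj(n,[[p[0],p[1],z]])-uv)[0],[.5,0]).x
def pose(can,az,a,tz,gap=0,half=.012):
    """TCP pos + rotation so the cradle touches a can at `can` (gap behind it); a = tool angle below horizontal"""
    s=manip.get_obs(); R0=Ro.from_rotvec(s["tcp_rot"])
    u=np.array([np.cos(az),np.sin(az),0]); x=np.cos(a)*u-[0,0,np.sin(a)]
    y=np.array([-u[1],u[0],0]); y*=np.sign(y@R0.as_matrix()[:,1]); R=np.c_[x,y,np.cross(x,y)]
    d=np.sqrt(.0285**2-half**2)+.0095*np.sin(a)+gap
    return np.r_[np.array(can)-d*u[:2],tz],Ro.from_matrix(R)
def delta(p,R):
    s=manip.get_obs(); R0=Ro.from_rotvec(s["tcp_rot"])
    return np.round(R0.inv().apply(p-s["position"])/.75,4),np.round((R0.inv()*R).as_rotvec()/(np.pi/2),4)
def inbay(p):
    c,s=np.cos(BAY[2]),np.sin(BAY[2]); return np.array([[c,s],[-s,c]])@(np.array(p)-BAY[:2])
E
python3 - <<'E'
from h import *
print(Ro.from_rotvec(manip.get_obs()["tcp_rot"]).as_matrix().round(2))
for n,uv,z in(("handle",A((80,125)),.05),("handle2",A((68,265)),.05),("hub",A((95,197)),.05),("visecorner",(326,131),.0),("visecorner2",(326,193),0)):
    p=ray("top",uv,z);print(n,p.round(3),inbay(p).round(3))
for az,tz,gap in((-.1,.25,.06),(-.1,.1,.06),(-.1,.013,.05)):
    p,R=pose((.450,-.104),az,np.radians(55),tz,gap); print(p.round(3),R.as_rotvec().round(3),*delta(p,R))
E
```

```text
[[-0.    0.38 -0.93]
 [ 0.   -0.93 -0.38]
 [-1.   -0.   -0.  ]]
handle [ 0.65  -0.057] [-0.02   0.073]
handle2 [ 0.57  -0.052] [-0.095  0.044]
hub [ 0.609 -0.067] [-0.054  0.047]
visecorner [ 0.686 -0.005] [-0.009  0.135]
visecorner2 [ 0.546 -0.008] [-0.136  0.074]
[ 0.357 -0.095  0.25 ] [-2.743  0.137  1.428] [-0.0614 -0.4032 -0.393 ] [0.2999 0.3812 0.0955]
[ 0.357 -0.095  0.1  ] [-2.743  0.137  1.428] [ 0.1386 -0.4029 -0.3929] [0.2999 0.3812 0.0955]
[ 0.367 -0.096  0.013] [-2.743  0.137  1.428] [ 0.2546 -0.3965 -0.4047] [0.2999 0.3812 0.0955]
```

```bash
python3 - <<'E'
from h import *
def tri(a,b):
    r=least_squares(lambda X:np.r_[(proj("top",X)-a)[0],(proj("scene",X)-b)[0]],[.6,-.05,.05]);return r
for n,a,b in(("handle near",A((68,262)),B((197,437))),("hub",A((97,197)),B((150,355))),("handle far",A((80,125)),B((65,303)))):
    r=tri(a,b);print(n,r.x.round(3),inbay(r.x[:2]).round(3),np.abs(r.fun).max().round(1))
a=cv2.resize(cv2.imread("pics/top0.png")[120:205,220:365],None,fx=4,fy=4,interpolation=2)
b=cv2.resize(cv2.imread("pics/scene0.png")[120:260,200:330],None,fx=4,fy=4,interpolation=2)[:, :]
o=np.zeros((600,800,3),np.uint8);o[:340,:580]=a
cv2.imwrite("pics/v1.png",np.hstack([cv2.resize(a,(430,252)),np.zeros((252,10,3),np.uint8),cv2.resize(b,(234,252))]) if 0 else cv2.vconcat([a[:, :520],cv2.resize(b,(520,560))])[:] )
im=cv2.imread("pics/v1.png");print(im.shape)
cv2.imwrite("pics/v1.png",np.hstack([cv2.copyMakeBorder(cv2.resize(a,(435,255)),0,345,0,0,0),cv2.copyMakeBorder(cv2.resize(b,(364,392)),0,208,0,0,0)])) 
E
```

```text
handle near [ 0.575 -0.053  0.03 ] [-0.09   0.045] 0.4
hub [ 0.609 -0.067  0.052] [-0.054  0.046] 0.1
handle far [ 0.645 -0.055  0.075] [-0.026  0.073] 0.4
(900, 520, 3)
```

View pics/v1.png

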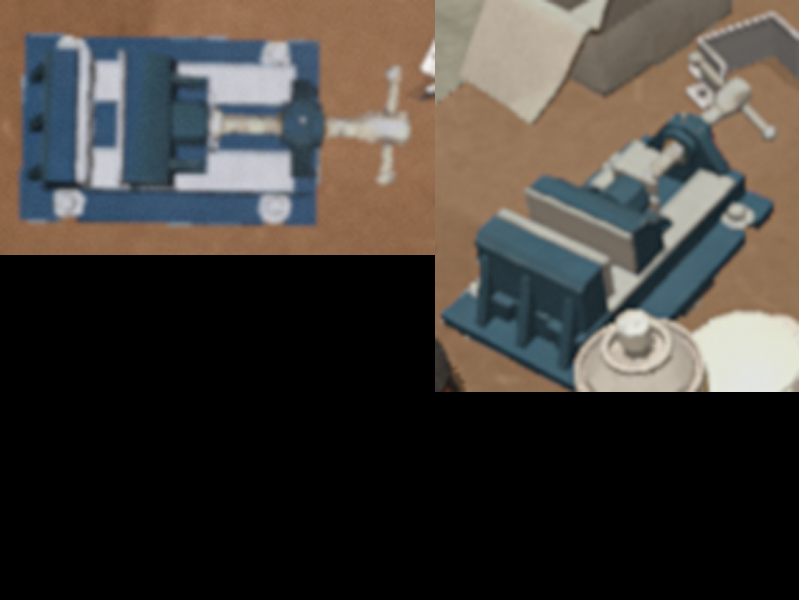

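The vise handle is low: 30 mm at the near end, 52 mm at the hub, and 75 mm at the far end beside the bay. The tilted hand should pass over it. I'll check where the wrist camera sits on the hand.

```bash
python3 - <<'E'
from h import *
C=vision.calibration("wrist");s=manip.get_obs();R=np.array(C["R"])
c=-R.T@C["t"]; R0=Ro.from_rotvec(s["tcp_rot"]); print("cam in tool",R0.inv().apply(c-s["position"]).round(3), "view",R0.inv().apply(R[2]).round(2))
E
```

```text
cam in tool [-0.181  0.001 -0.08 ] view [ 0.96 -0.    0.29]
```

carry_out(
  dp=[
    [0,0,0],
    [-0.06,-0.2,-0.15],
    [-0.06,-0.4,-0.39],
    [-0.06,-0.4,-0.39],
    [-0.06,-0.4,-0.39],
    [-0.06,-0.4,-0.39],
    [-0.06,-0.4,-0.39],
    [-0.06,-0.4,-0.39],
    [-0.06,-0.4,-0.39],
    [-0.06,-0.4,-0.39],
  ],
  rotation=[
    [0,0,0],
    [0.1,0,0],
    [0.2,0.1,0],
    [0.3,0.2,0.05],
    [0.3,0.38,0.095],
    [0.3,0.38,0.095],
    [0.3,0.38,0.095],
    [0.3,0.38,0.095],
    [0.3,0.38,0.095],
    [0.3,0.38,0.095],
  ],
  fingers=-0.48,
)

```text
clock: 1.35
position: [0.3558, -0.0976, 0.2491]
tcp_rot: [-2.743, 0.135, 1.431]
wrist_force: [0.8, -0.6, 0.0]
grip_width: 0.0244
```

```bash
python3 - <<'E'
from h import *
print(manip.get_obs()["joint_positions"].round(2))
for tz,gap in((.1,.06),(.016,.06),(.016,.015)):
    p,R=pose((.450,-.104),-.1,np.radians(55),tz,gap); print(p.round(3),*delta(p,R))
E
```

```text
[-0.89 -0.37  2.27  0.56  0.87  0.49]
[ 0.357 -0.095  0.1  ] [ 0.1636 -0.0042  0.1129] [0.0013 0.0012 0.0004]
[ 0.357 -0.095  0.016] [ 0.2555 -0.0042  0.1769] [0.0013 0.0012 0.0004]
[ 0.402 -0.099  0.016] [ 0.2898 -0.0041  0.1277] [0.0013 0.0012 0.0004]
```

carry_out(
  dp=[
    [0.06,0,0.04],
    [0.11,-0.002,0.075],
    [0.164,-0.004,0.113],
    [0.21,-0.004,0.145],
    [0.24,-0.004,0.165],
    [0.2555,-0.004,0.177],
    [0.2555,-0.004,0.177],
    [0.2555,-0.004,0.177],
  ],
  rotation=[
    [0,0,0],
    [0,0,0],
    [0,0,0],
    [0,0,0],
    [0,0,0],
    [0,0,0],
    [0,0,0],
    [0,0,0],
  ],
)

```text
clock: 2.35
position: [0.3616, -0.1011, 0.017]
tcp_rot: [-2.737, 0.143, 1.439]
wrist_force: [0.8, -0.8, 0.2]
grip_width: 0.0238
```

```bash
python3 - <<'E'
from h import *
p,R=pose((.450,-.104),-.1,np.radians(55),.016,.008); print(p.round(3),*delta(p,R))
s=manip.get_obs();print(s["joint_positions"].round(2),s["position"],s["wrist_force"])
a=vision.read_camera("scene");b=vision.read_camera("wrist")
cv2.imwrite("pics/c1.png",np.hstack([cv2.resize(a[60:300,280:600],(400,300)),cv2.resize(b,(400,250))[:,:] if 0 else cv2.copyMakeBorder(cv2.resize(b,(400,250)),0,50,0,0,0)]))
E
```

```text
[ 0.409 -0.1    0.016] [ 0.0364 -0.0081 -0.0505] [-0.001   0.0052 -0.0024]
[-0.86  0.46  2.7   2.4   0.62 -1.6 ] [ 0.3615518  -0.10109692  0.01703809] [ 0.84591621 -0.79663219  0.18086005]
```

View pics/c1.png

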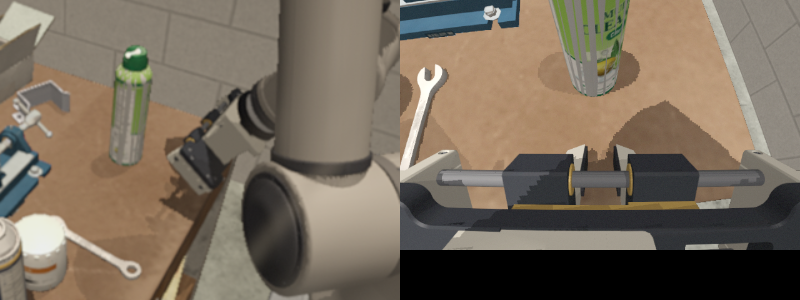

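The scene view shows the hand low behind the can. In the wrist view the can base (592,90) is centred ahead of the fingers (600,160). Joint 3 is at its limit, and moving forward will relieve that.

carry_out(
  dp=[
    [0.006,-0.001,-0.0085],
    [0.012,-0.003,-0.017],
    [0.018,-0.004,-0.025],
    [0.024,-0.006,-0.034],
    [0.03,-0.007,-0.042],
    [0.0364,-0.008,-0.0505],
    [0.0364,-0.008,-0.0505],
  ],
  rotation=[
    [0,0,0],
    [0,0,0],
    [0,0,0],
    [0,0,0],
    [0,0,0],
    [0,0.005,-0.002],
    [0,0.005,-0.002],
  ],
)

```text
clock: 3.32
position: [0.4081, -0.098, 0.0142]
tcp_rot: [-2.734, 0.133, 1.431]
wrist_force: [-0.5, -0.1, -0.4]
grip_width: 0.0236
```

```bash
python3 - <<'E'
from h import *
s=manip.get_obs();print(s["joint_positions"].round(2),s["position"],s["wrist_force"])
for c in ((.45,-.104),(.49,-.105),(.53,-.106),(.584,-.107)):
    p,R=pose(c,-.1,np.radians(55),.016,0); print(c,p.round(3),*delta(p,R))
E
```

```text
[-0.7   0.46  2.58  2.44  0.53 -1.45] [ 0.4080742  -0.09801468  0.01423432] [-0.54030518 -0.13807913 -0.44432909]
(0.45, -0.104) [ 0.417 -0.101  0.016] [ 0.0046  0.0023 -0.0109] [-0.0031  0.003   0.0032]
(0.49, -0.105) [ 0.457 -0.102  0.016] [ 0.035  -0.0017 -0.0546] [-0.0031  0.003   0.0032]
(0.53, -0.106) [ 0.497 -0.103  0.016] [ 0.0653 -0.0058 -0.0983] [-0.0031  0.003   0.0032]
(0.584, -0.107) [ 0.551 -0.104  0.016] [ 0.1062 -0.0117 -0.1572] [-0.0031  0.003   0.0032]
```

carry_out(
  dp=[
    [0.0046,0.0023,-0.0109],
    [0.01,0.0015,-0.019],
    [0.0155,0.001,-0.027],
    [0.021,0,-0.035],
    [0.0265,-0.0007,-0.043],
    [0.032,-0.0014,-0.051],
    [0.0375,-0.002,-0.0585],
    [0.043,-0.003,-0.0665],
    [0.0485,-0.0037,-0.0745],
    [0.054,-0.0044,-0.0825],
    [0.0598,-0.005,-0.0905],
    [0.0653,-0.0058,-0.0983],
  ],
  rotation=[
    [-0.003,0.003,0.003],
    [-0.003,0.003,0.003],
    [-0.003,0.003,0.003],
    [-0.003,0.003,0.003],
    [-0.003,0.003,0.003],
    [-0.003,0.003,0.003],
    [-0.003,0.003,0.003],
    [-0.003,0.003,0.003],
    [-0.003,0.003,0.003],
    [-0.003,0.003,0.003],
    [-0.003,0.003,0.003],
    [-0.003,0.003,0.003],
  ],
)

```text
clock: 4.82
position: [0.497, -0.1027, 0.016]
tcp_rot: [-2.743, 0.137, 1.428]
wrist_force: [-2.5, 0.2, 1.7]
grip_width: 0.0238
```

```bash
python3 - <<'E'
from h import *
s=manip.get_obs();print(s["joint_positions"].round(2),s["position"],s["wrist_force"])
a=vision.read_camera("scene");b=vision.read_camera("top")
cv2.imwrite("pics/c2s.png",a);cv2.imwrite("pics/c2t.png",b)
cv2.imwrite("pics/c2.png",np.hstack([cv2.resize(a[70:220,280:410],(520,600),interpolation=2),cv2.resize(b[110:260,340:410],(280,600),interpolation=2)]))
for c in ((.53,-.106),(.584,-.107)):
    p,R=pose(c,-.1,np.radians(55),.016,0); print(c,p.round(3),*delta(p,R))
E
```

```text
[-0.51  0.48  2.35  2.41  0.35 -1.21] [ 0.49699536 -0.10266891  0.01600699] [-2.507573    0.23154462  1.69447972]
(0.53, -0.106) [ 0.497 -0.103  0.016] [-0.0005 -0.0001  0.0014] [ 0.0002 -0.0008  0.0002]
(0.584, -0.107) [ 0.551 -0.104  0.016] [ 0.0407 -0.0059 -0.0573] [ 0.0002 -0.0008  0.0002]
```

View pics/c2.png

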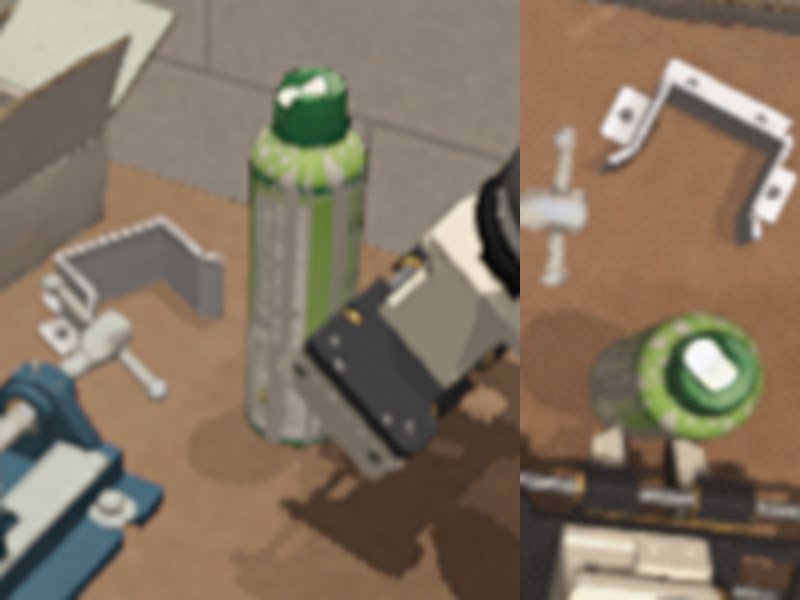

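The can is upright and seated between both fingertips (top view, right panel). Joint 5 is getting close to its lower limit, so I'll fit a kinematic model to choose a feasible hand angle for the rest of the push.

```bash
cat > kin.py <<'E'
from h import *
D=[([-1.33001676,.342713218,1.52502899,0,1.27541403,-.145988],[.19794,-.48577,.20345],[2.01003,.39525,-2.0102]),
([-.89,-.37,2.27,.56,.87,.49],[.3558,-.0976,.2491],[-2.743,.135,1.431]),
([-.86,.46,2.7,2.4,.62,-1.6],[.36155,-.1011,.01704],[-2.737,.143,1.439]),
([-.7,.46,2.58,2.44,.53,-1.45],[.40807,-.09801,.01423],[-2.734,.133,1.431]),
([-.51,.48,2.35,2.41,.35,-1.21],[.497,-.10267,.01601],[-2.743,.137,1.428])]
def fk(q,k):
    h,a0,d,L1,e,L2,L3=k
    R1=Ro.from_euler('z',q[0]);R2=R1*Ro.from_euler('y',q[1]);R3=R2*Ro.from_euler('y',q[2])
    R5=R3*Ro.from_euler('z',q[3])*Ro.from_euler('y',q[4]);R6=R5*Ro.from_euler('z',q[5])
    p=R1.apply([a0,d,h])+R2.apply([0,0,L1])+R3.apply([e,0,L2])+R6.apply([0,0,L3])
    return p,R6
W=[1,.1,.1,.1,.1]
r=least_squares(lambda k:np.ravel([w*(fk(q,k)[0]-p) for w,(q,p,_) in zip(W,D)]),[.3,0,.08,.4,0,.35,.3])
K=r.x
# tool frame offset from flange (constant)
F=(fk(D[0][0],K)[1].inv()*Ro.from_rotvec(D[0][2]))
def ik(p,R,q0):
    f=lambda q:np.r_[(fk(q,K)[0]-p)*10,((fk(q,K)[1]*F).inv()*R).as_rotvec()]
    lo=np.array([-2.53,-.77,.04,-1,.28,-3.11]);hi=np.array([2.53,2.02,2.7,4.14,2.66,3.11])
    s=least_squares(f,np.clip(q0,lo+1e-3,hi-1e-3),bounds=(lo,hi));return s.x,np.abs(s.fun).max()
E
python3 - <<'E'
from kin import *
print(K.round(3));
for q,p,v in D: print((fk(q,K)[0]-p).round(4),((fk(q,K)[1]*F).inv()*Ro.from_rotvec(v)).magnitude().round(3))
path=[(.53,-.106),(.557,-.107),(.584,-.107),(.61,-.119),(.639,-.132)]
for az in(-.3,-.2,-.1,.05,.2):
  for a in(45,55,62):
    for nm,s in(("hi",[-.5,.5,2.3,2.6,.45,-1.3]),("lo",[-.45,.3,2.2,.5,.5,.6])):
      o=[];q=s
      for c in path:
        p,R=pose(c,az,np.radians(a),.016,0);q,e=ik(p,R,q);o.append(f"{q[4]:.2f}/{q[3]:.1f}"+("*" if e>2e-3 else ""))
      print(az,a,nm,o)
E
```

```text
[0.224 0.001 0.076 0.502 0.046 0.38  0.338]Traceback (most recent call last):
  File "<stdin>", line 3, in <module>
AttributeError: 'float' object has no attribute 'round'
```

```bash
python3 - <<'E'
from kin import *
for q,p,v in D: print((fk(q,K)[0]-p).round(4),round(((fk(q,K)[1]*F).inv()*Ro.from_rotvec(v)).magnitude(),3))
path=[(.53,-.106),(.557,-.107),(.584,-.107),(.61,-.119),(.639,-.132)]
for az in(-.3,-.2,-.1,.05,.2):
  for a in(45,55,62):
    for nm,s in(("hi",[-.5,.5,2.3,2.6,.45,-1.3]),("lo",[-.45,.3,2.2,.5,.5,.6])):
      o=[];q=s
      for c in path:
        p,R=pose(c,az,np.radians(a),.016,0);q,e=ik(p,R,q);o.append(f"{q[4]:.2f}/{q[3]:.1f}"+("*" if e>2e-3 else ""))
      print(az,a,nm,o)
E
```

```text
[0. 0. 0.] 0.0
[-0.001  -0.0008 -0.0011] 0.003
[-0.0003  0.0022 -0.0004] 0.01
[-0.     -0.0014 -0.0004] 0.006
[0.0015 0.0002 0.0013] 0.006
-0.3 45 hi ['0.73/3.1', '0.66/3.1', '0.59/3.1', '0.52/3.1', '0.46/3.1']
-0.3 45 lo ['0.73/3.1', '0.66/3.1', '0.59/3.1', '0.52/3.1', '0.46/3.1']
-0.3 55 hi ['0.30/3.0', '0.28/3.0*', '0.28/3.1*', '0.28/3.0*', '0.28/3.0*']
-0.3 55 lo ['0.30/3.0', '0.28/3.0*', '0.28/3.1*', '0.28/3.0*', '0.28/3.0*']
-0.3 62 hi ['0.28/2.9*', '0.28/2.9*', '0.28/3.0*', '0.28/2.9*', '0.28/2.8*']
-0.3 62 lo ['0.28/0.2*', '0.28/0.1*', '0.28/-0.0*', '0.28/0.0*', '0.28/0.0*']
-0.2 45 hi ['0.74/2.8', '0.67/2.9', '0.60/2.9', '0.54/2.9', '0.47/2.8']
-0.2 45 lo ['0.74/2.8', '0.67/2.9', '0.60/2.9', '0.54/2.9', '0.47/2.8']
-0.2 55 hi ['0.32/2.7', '0.28/2.7*', '0.28/2.7*', '0.28/2.6*', '0.28/2.5*']
-0.2 55 lo ['0.32/2.7', '0.28/2.7*', '0.28/2.7*', '0.28/2.6*', '0.28/2.5*']
-0.2 62 hi ['0.28/2.4*', '0.28/2.4*', '0.28/2.4*', '0.28/0.4*', '0.28/0.4*']
-0.2 62 lo ['0.28/2.4*', '0.28/2.4*', '0.28/2.4*', '0.28/0.4*', '0.28/0.4*']
-0.1 45 hi ['0.74/2.6', '0.67/2.6', '0.61/2.7', '0.55/2.6', 
[... 551 characters left out ...]
.0', '0.36/2.0', '0.33/1.9', '0.32/1.7', '0.31/1.6']
0.05 55 lo ['0.40/2.0', '0.36/2.0', '0.33/1.9', '0.32/1.7', '0.31/1.6']
0.05 62 hi ['0.28/1.4*', '0.28/1.3*', '0.28/1.1*', '0.28/1.0', '0.31/0.9']
0.05 62 lo ['0.28/1.4*', '0.28/1.3*', '0.28/1.1*', '0.28/1.0', '0.31/0.9']
0.2 45 hi ['0.71/2.0', '0.68/2.0', '0.64/2.0', '0.61/1.9', '0.59/1.9']
0.2 45 lo ['0.71/2.0', '0.68/2.0', '0.64/2.0', '0.61/1.9', '0.59/1.9']
0.2 55 hi ['0.46/1.7', '0.44/1.6', '0.42/1.6', '0.42/1.5', '0.42/1.4']
0.2 55 lo ['0.46/1.7', '0.44/1.6', '0.42/1.6', '0.42/1.5', '0.42/1.4']
0.2 62 hi ['0.37/1.2', '0.37/1.1', '0.37/1.1', '0.39/1.0', '0.42/0.9']
0.2 62 lo ['0.37/1.2', '0.37/1.1', '0.37/1.1', '0.39/1.0', '0.42/0.9']
```

```bash
cat > plan.py <<'E'
from kin import *
import json
def plan(c0,c1,az0,az1,a0,a1,n,z=.016):
    q=manip.get_obs()["joint_positions"]; dp=[];ro=[]
    for i in range(1,n+1):
        t=i/n; p,R=pose(np.array(c0)*(1-t)+np.array(c1)*t,az0+(az1-az0)*t,np.radians(a0+(a1-a0)*t),z,0)
        d,r=delta(p,R);dp.append(d.tolist());ro.append(r.tolist());q,e=ik(p,R,q)
    print(json.dumps(dp));print(json.dumps(ro));print(q.round(2),e)
E
python3 -c "
from plan import *
plan((.53,-.106),(.584,-.107),-.1,-.2,55,48,12)"
```

```text
[[0.003, -0.0009, -0.0036], [0.0064, -0.0018, -0.0085], [0.0099, -0.0026, -0.0135], [0.0134, -0.0035, -0.0185], [0.0169, -0.0043, -0.0234], [0.0204, -0.0052, -0.0284], [0.0239, -0.006, -0.0334], [0.0274, -0.0069, -0.0384], [0.0309, -0.0077, -0.0433], [0.0344, -0.0086, -0.0483], [0.0379, -0.0094, -0.0533], [0.0414, -0.0103, -0.0583]]
[[0.0046, 0.0056, 0.0033], [0.0089, 0.0121, 0.0064], [0.0131, 0.0186, 0.0095], [0.0174, 0.0251, 0.0127], [0.0216, 0.0316, 0.016], [0.0257, 0.038, 0.0193], [0.0299, 0.0445, 0.0226], [0.034, 0.051, 0.026], [0.038, 0.0575, 0.0294], [0.0421, 0.0639, 0.0329], [0.0461, 0.0704, 0.0364], [0.0501, 0.0769, 0.0399]]
[-0.4   0.57  2.31  2.85  0.48 -1.46] 3.2135974437075276e-10
```

carry_out(
  dp=[
    [0.003,-0.0009,-0.0036],
    [0.0064,-0.0018,-0.0085],
    [0.0099,-0.0026,-0.0135],
    [0.0134,-0.0035,-0.0185],
    [0.0169,-0.0043,-0.0234],
    [0.0204,-0.0052,-0.0284],
    [0.0239,-0.006,-0.0334],
    [0.0274,-0.0069,-0.0384],
    [0.0309,-0.0077,-0.0433],
    [0.0344,-0.0086,-0.0483],
    [0.0379,-0.0094,-0.0533],
    [0.0414,-0.0103,-0.0583],
  ],
  rotation=[
    [0.0046,0.0056,0.0033],
    [0.0089,0.0121,0.0064],
    [0.0131,0.0186,0.0095],
    [0.0174,0.0251,0.0127],
    [0.0216,0.0316,0.016],
    [0.0257,0.038,0.0193],
    [0.0299,0.0445,0.0226],
    [0.034,0.051,0.026],
    [0.038,0.0575,0.0294],
    [0.0421,0.0639,0.0329],
    [0.0461,0.0704,0.0364],
    [0.05,0.077,0.04],
  ],
)

```text
clock: 6.42
position: [0.5521, -0.1004, 0.016]
tcp_rot: [-2.785, 0.28, 1.238]
wrist_force: [-3.0, -0.2, 2.1]
grip_width: 0.0239
```

```bash
python3 - <<'E'
from plan import *
s=manip.get_obs();print(s["joint_positions"].round(2),s["position"],s["wrist_force"],s["grip_width"])
a=vision.read_camera("scene");b=vision.read_camera("top")
cv2.imwrite("pics/c3.png",np.hstack([cv2.resize(a[70:220,280:410],(520,600),interpolation=2),cv2.resize(b[90:240,340:410],(280,600),interpolation=2)]))
plan((.584,-.107),(.612,-.120),-.2,-.3,48,48,6)
E
```

```text
[-0.4   0.57  2.32  2.86  0.49 -1.47] [ 0.55206895 -0.10044443  0.01603903] [-2.95174474 -0.17286691  2.07604273] 0.023877689042105944
[[0.004, 0.0012, -0.0046], [0.0085, 0.0021, -0.0095], [0.013, 0.003, -0.0145], [0.0175, 0.0038, -0.0195], [0.022, 0.0047, -0.0245], [0.0265, 0.0056, -0.0295]]
[[0.008, -0.0006, 0.0071], [0.0159, -0.0006, 0.0142], [0.0238, -0.0006, 0.0213], [0.0316, -0.0006, 0.0284], [0.0395, -0.0006, 0.0355], [0.0474, -0.0006, 0.0426]]
[-0.33  0.59  2.22  3.09  0.4  -1.55] 4.122258090433206e-12
```

View pics/c3.png

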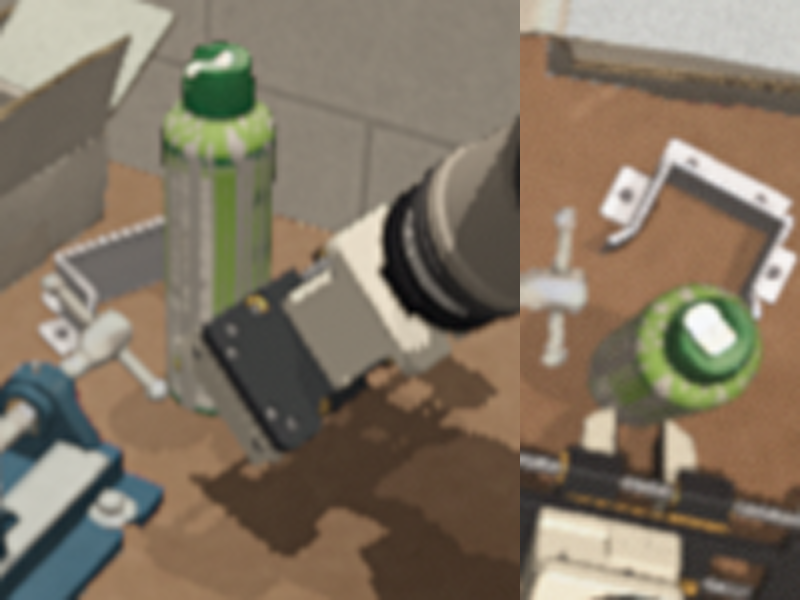

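carry_out(
  dp=[
    [0.004,0.0012,-0.0046],
    [0.0085,0.0021,-0.0095],
    [0.013,0.003,-0.0145],
    [0.0175,0.0038,-0.0195],
    [0.022,0.0047,-0.0245],
    [0.0265,0.0056,-0.0295],
  ],
  rotation=[
    [0.008,0,0.007],
    [0.016,0,0.014],
    [0.024,0,0.021],
    [0.0316,0,0.028],
    [0.0395,0,0.0355],
    [0.0474,0,0.0426],
  ],
)

```text
clock: 7.28
position: [0.5809, -0.1102, 0.0159]
tcp_rot: [-2.733, 0.414, 1.216]
wrist_force: [-2.2, 1.0, 0.0]
grip_width: 0.0239
```

```bash
python3 - <<'E'
from plan import *
s=manip.get_obs();print(s["joint_positions"].round(2),s["position"],s["wrist_force"],s["grip_width"])
b=vision.read_camera("top");a=vision.read_camera("scene")
print(ray("top",(388,172.5),.207), "pred .584 -.107")
cv2.imwrite("pics/c4.png",np.hstack([cv2.resize(a[50:200,280:410],(520,600),interpolation=2),cv2.resize(b[90:240,340:410],(280,600),interpolation=2)]))
plan((.612,-.120),(.6394,-.1326),-.3,-.3,48,48,6)
E
```

```text
[-0.33  0.59  2.23  3.1   0.41 -1.55] [ 0.58092256 -0.11021526  0.01591653] [-2.17011599  1.01520076  0.01866745] 0.023864693468493244
[ 0.57148443 -0.10339249] pred .584 -.107
[[0.0039, 0.0013, -0.0038], [0.0084, 0.0022, -0.0087], [0.0128, 0.003, -0.0136], [0.0173, 0.0039, -0.0186], [0.0218, 0.0048, -0.0235], [0.0262, 0.0057, -0.0284]]
[[-0.0001, -0.0013, 0.0], [-0.0001, -0.0013, 0.0], [-0.0001, -0.0013, 0.0], [-0.0001, -0.0013, 0.0], [-0.0001, -0.0013, 0.0], [-0.0001, -0.0013, 0.0]]
[-0.34  0.61  2.15  3.07  0.35 -1.53] 1.2535111837408408e-13
```

View pics/c4.png

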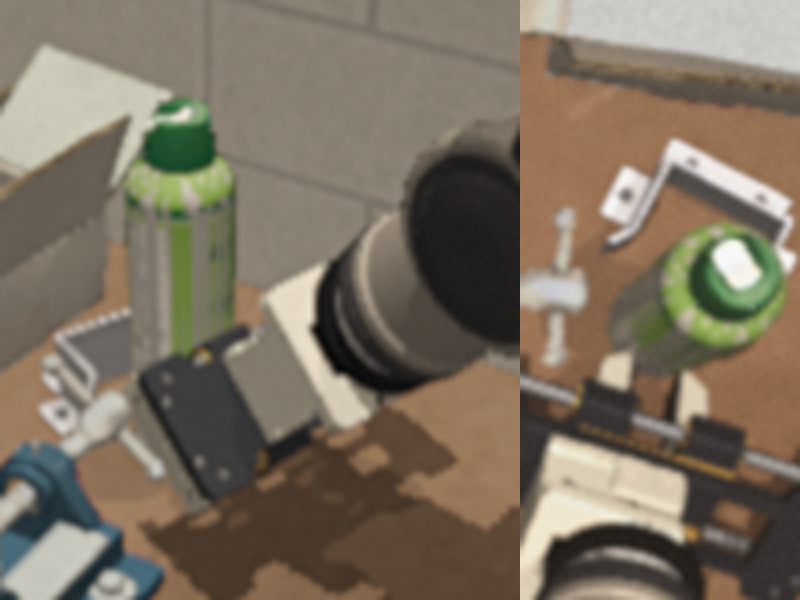

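```bash
python3 - <<'E'
from h import *
for uv in((520,520),):pass
p=lambda u,v:(340+(u-520)/4,90+v/4)
for u,v,z in((740,278,.2),(724,287,.165)):
    c=ray("top",p(u,v),z);print(c.round(4),inbay(c).round(4))
# scene: cap centre ~ (179,135) of 4x crop at (280,50)
print("scene cap",[ (c:=ray("scene",(280+179/4,50+138/4),.195)).round(4), inbay(c).round(4)])
s=manip.get_obs();print("TCP in bay",inbay(s["position"][:2]))
E
```

```text
[ 0.5954 -0.117 ] [-0.045  -0.0043]
[ 0.5963 -0.1176] [-0.0439 -0.0045]
scene cap [array([ 0.5984, -0.1157]), array([-0.0428, -0.0018])]
TCP in bay [-0.06040229 -0.00400678]
```

The can sits about 16 mm deeper in the fingers than I modelled: its axis is at bay x ≈ -44 mm and y ≈ -3 mm, still upright. I'll correct the offset and check hand–vise clearance at the end pose.

```bash
python3 - <<'E'
from kin import *
pts=np.array([(.575,-.053,.034),(.609,-.067,.058),(.645,-.055,.080),(.546,-.008,.02),(.56,-.02,.02)])
q0=manip.get_obs()["joint_positions"]
for az in(-.3,-.2,-.1,0):
  for a in(46,49,52):
    for z in(.016,.021):
      p,R=pose((.6394,-.1326),az,np.radians(a),z,-.016); q,e=ik(p,R,q0)
      L=R.inv().apply(pts-p); d=np.c_[-.0658-L[:,0]*1,]*0
      out=np.c_[L[:,0]+.0658,abs(L[:,1])-.095,abs(L[:,2])-.0375].max(1)
      print(az,a,z,"j5 %.2f e%.0e"%(q[4],e),(out*1000).round(0))
E
```

```text
-0.3 46 0.016 j5 0.39 e5e-11 [ 5. 14. 19. 38. 26.]
-0.3 46 0.021 j5 0.37 e1e-10 [ 9. 17. 23. 42. 30.]
-0.3 49 0.016 j5 0.28 e8e-04 [ 8. 13. 17. 42. 29.]
-0.3 49 0.021 j5 0.28 e7e-03 [11. 17. 21. 45. 33.]
-0.3 52 0.016 j5 0.28 e5e-02 [10. 14. 15. 46. 32.]
-0.3 52 0.021 j5 0.28 e6e-02 [14. 18. 19. 49. 35.]
-0.2 46 0.016 j5 0.40 e5e-12 [10. 17. 24. 31. 20.]
-0.2 46 0.021 j5 0.39 e1e-11 [13. 21. 28. 35. 23.]
-0.2 49 0.016 j5 0.30 e2e-13 [12. 17. 22. 35. 23.]
-0.2 49 0.021 j5 0.29 e2e-12 [15. 21. 26. 38. 26.]
-0.2 52 0.016 j5 0.28 e4e-02 [14. 17. 20. 38. 25.]
-0.2 52 0.021 j5 0.28 e4e-02 [18. 21. 24. 41. 28.]
-0.1 46 0.016 j5 0.43 e1e-15 [14. 22. 30. 24. 13.]
-0.1 46 0.021 j5 0.42 e1e-15 [18. 25. 33. 27. 16.]
-0.1 49 0.016 j5 0.33 e5e-10 [16. 21. 27. 27. 15.]
-0.1 49 0.021 j5 0.32 e2e-15 [20. 25. 31. 30. 19.]
-0.1 52 0.016 j5 0.28 e2e-02 [18. 21. 25. 29. 18.]
-0.1 52 0.021 j5 0.28 e2e-02 [22. 25. 29. 32. 22.]
0 46 0.016 j5 0.46 e7e-14 [20. 26. 35. 30. 19.]
0 46 0.021 j5 0.45 e5e-14 [23. 30. 39. 30. 23.]
0 49 0.016 j5 0.38 e4e-11 [21. 25. 32. 30. 22.]
0 49 0.021 j5 0.37 e1e-10 [25. 29. 36. 30. 26.]
0 52 0.016 j5 0.31 e3e-13 [23. 25. 29. 30. 24.]
0 52 0.021 j5 0.31 e5e-12 [27. 29. 33. 30. 28.]
```

```bash
sed -i 's/n,z=.016)/n,z=.016,g=0.,half=.012)/; s/,z,0)/,z,g,half)/' plan.py; python3 - <<'E'
from plan import *
plan((.597,-.1165),(.597,-.1165),-.3,-.25,48,46,1,.019,-.008,.008)
plan((.597,-.1165),(.597,-.1165),-.3,-.25,48,46,1,.019,-.016,.008)
E
```

```text
[[-0.0112, 0.0036, 0.007]]
[[-0.0234, 0.021, -0.0217]]
[-0.37  0.59  2.28  2.96  0.5  -1.5 ] 1.0360462487923883e-13
[[-0.004, 0.0031, -0.0009]]
[[-0.0234, 0.021, -0.0217]]
[-0.37  0.6   2.26  2.96  0.48 -1.5 ] 2.3391959480534297e-09
```

carry_out(
  dp=[
    [-0.009,0,0.006],
    [-0.0112,0.0036,0.007],
    [-0.0112,0.0036,0.007],
    [-0.0112,0.0036,0.007],
  ],
  rotation=[
    [0,0,0],
    [-0.0234,0.021,-0.0217],
    [-0.0234,0.021,-0.0217],
    [-0.0234,0.021,-0.0217],
  ],
  fingers=-0.65,
)

```text
clock: 7.88
position: [0.5716, -0.1103, 0.0191]
tcp_rot: [-2.783, 0.352, 1.181]
wrist_force: [-0.6, -0.6, 0.5]
grip_width: 0.0158
```

```bash
python3 - <<'E'
from plan import *
s=manip.get_obs();print(s["joint_positions"].round(2),s["position"],s["wrist_force"],s["grip_width"])
plan((.590,-.1133),(.6385,-.132),-.25,-.25,46,46,12,.019,-.016,.008)
E
```

```text
[-0.37  0.59  2.28  2.97  0.5  -1.51] [ 0.57164177 -0.1103062   0.01913652] [-0.61262873 -0.61031698  0.50867594] 0.015763128679268244
[[0.0044, -0.0015, -0.0043], [0.0084, -0.0008, -0.0085], [0.0124, -0.0002, -0.0126], [0.0164, 0.0005, -0.0167], [0.0204, 0.0012, -0.0208], [0.0244, 0.0018, -0.025], [0.0283, 0.0025, -0.0291], [0.0323, 0.0032, -0.0332], [0.0363, 0.0039, -0.0373], [0.0403, 0.0045, -0.0415], [0.0443, 0.0052, -0.0456], [0.0483, 0.0059, -0.0497]]
[[-0.0006, 0.0001, -0.0007], [-0.0006, 0.0001, -0.0007], [-0.0006, 0.0001, -0.0007], [-0.0006, 0.0001, -0.0007], [-0.0006, 0.0001, -0.0007], [-0.0006, 0.0001, -0.0007], [-0.0006, 0.0001, -0.0007], [-0.0006, 0.0001, -0.0007], [-0.0006, 0.0001, -0.0007], [-0.0006, 0.0001, -0.0007], [-0.0006, 0.0001, -0.0007], [-0.0006, 0.0001, -0.0007]]
[-0.37  0.62  2.14  2.93  0.39 -1.46] 2.220446049250313e-15
```

carry_out(
  dp=[
    [0.0044,-0.0015,-0.0043],
    [0.0084,-0.0008,-0.0085],
    [0.0124,-0.0002,-0.0126],
    [0.0164,0.0005,-0.0167],
    [0.0204,0.0012,-0.0208],
    [0.0244,0.0018,-0.025],
    [0.0283,0.0025,-0.0291],
    [0.0323,0.0032,-0.0332],
    [0.0363,0.0039,-0.0373],
    [0.0363,0.0039,-0.0373],
  ],
  rotation=[
    [0,0,0],
    [0,0,0],
    [0,0,0],
    [0,0,0],
    [0,0,0],
    [0,0,0],
    [0,0,0],
    [0,0,0],
    [0,0,0],
    [0,0,0],
  ],
)

```text
clock: 9.12
position: [0.6092, -0.1231, 0.0191]
tcp_rot: [-2.783, 0.352, 1.181]
wrist_force: [-0.8, 0.4, -0.5]
grip_width: 0.0159
```

```bash
python3 - <<'E'
from plan import *
s=manip.get_obs();print(s["joint_positions"].round(2),s["position"],s["wrist_force"],s["grip_width"],inbay(s["position"][:2]))
b=vision.read_camera("top");a=vision.read_camera("scene")
cv2.imwrite("pics/c5.png",np.hstack([cv2.resize(a[50:200,270:400],(520,600),interpolation=2),cv2.resize(b[90:240,350:420],(280,600),interpolation=2)]))
plan((.6264,-.1273),(.641,-.133),-.25,-.25,46,46,8,.019,-.016,.008)
E
```

```text
[-0.37  0.61  2.18  2.95  0.42 -1.48] [ 0.60916773 -0.12306947  0.01909705] [-0.81557161  0.38923062 -0.46181707] 0.01587084465384231 [-0.02991458 -0.00402147]
[[0.0017, 0.0001, -0.0016], [0.0035, 0.0004, -0.0035], [0.0053, 0.0007, -0.0053], [0.0071, 0.0011, -0.0072], [0.0089, 0.0014, -0.0091], [0.0107, 0.0017, -0.0109], [0.0125, 0.002, -0.0128], [0.0143, 0.0023, -0.0147]]
[[-0.0007, -0.0002, -0.0007], [-0.0007, -0.0002, -0.0007], [-0.0007, -0.0002, -0.0007], [-0.0007, -0.0002, -0.0007], [-0.0007, -0.0002, -0.0007], [-0.0007, -0.0002, -0.0007], [-0.0007, -0.0002, -0.0007], [-0.0007, -0.0002, -0.0007]]
[-0.37  0.62  2.13  2.92  0.39 -1.45] 2.8182236058715837e-11
```

View pics/c5.png

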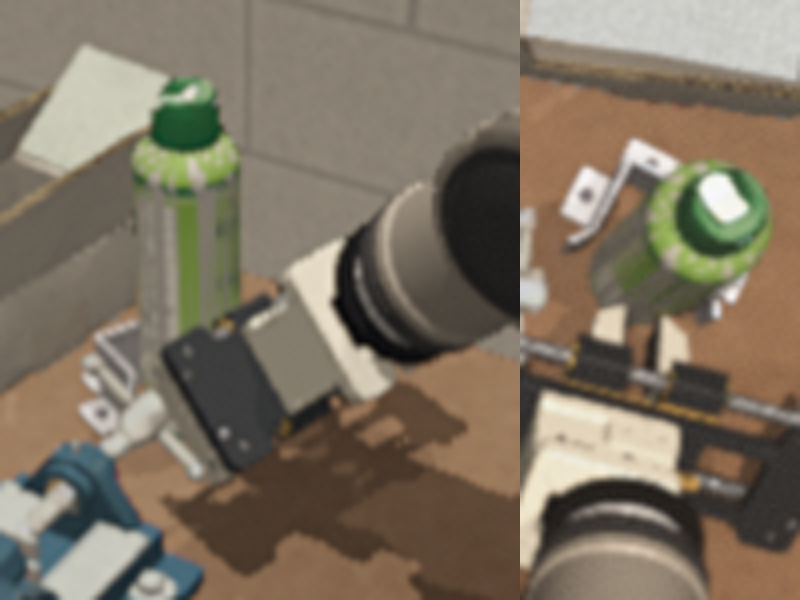

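```bash
python3 - <<'E'
from h import *
for uv,z in(((401.5,142.8),.2),((397.5,145.3),.165)):
    c=ray("top",uv,z);print(c.round(4),inbay(c).round(4))
c=ray("scene",(270+186/4,50+120/4),.195);print("scene",c.round(4),inbay(c).round(4))
E
```

```text
[ 0.6251 -0.1282] [-0.0133 -0.0019]
[ 0.627  -0.1294] [-0.0111 -0.0022]
scene [ 0.6233 -0.1233] [-0.017   0.0017]
```

carry_out(
  dp=[
    [0.0017,0.0001,-0.0016],
    [0.0035,0.0004,-0.0035],
    [0.0053,0.0007,-0.0053],
    [0.0071,0.0011,-0.0072],
    [0.0089,0.0014,-0.0091],
    [0.0107,0.0017,-0.0109],
    [0.0115,0.0018,-0.0118],
    [0.012,0.0019,-0.0123],
  ],
  rotation=[
    [0,0,0],
    [0,0,0],
    [0,0,0],
    [0,0,0],
    [0,0,0],
    [0,0,0],
    [0,0,0],
    [0,0,0],
  ],
)

```text
clock: 10.22
position: [0.6211, -0.1276, 0.0189]
tcp_rot: [-2.783, 0.352, 1.181]
wrist_force: [-1.4, 0.5, 0.8]
grip_width: 0.0162
```

carry_out(
  dp=[
    [0.0009,0.0001,-0.0009],
    [0.0014,0.0002,-0.0014],
    [0.0018,0.0003,-0.0018],
    [0.0018,0.0003,-0.0018],
  ],
  rotation=[
    [0,0,0],
    [0,0,0],
    [0,0,0],
    [0,0,0],
  ],
)

```text
clock: 10.72
position: [0.6229, -0.1283, 0.0189]
tcp_rot: [-2.783, 0.352, 1.181]
wrist_force: [-1.1, 1.2, 0.8]
grip_width: 0.0163
```

carry_out(
  dp=[
    [0.0009,0.0001,-0.0009],
    [0.0014,0.0002,-0.0014],
    [0.0018,0.0003,-0.0018],
    [0.0018,0.0003,-0.0018],
  ],
  rotation=[
    [0,0,0],
    [0,0,0],
    [0,0,0],
    [0,0,0],
  ],
)

```text
clock: 11.22
position: [0.6241, -0.1287, 0.0187]
tcp_rot: [-2.783, 0.352, 1.182]
wrist_force: [-5.8, 1.1, 4.0]
grip_width: 0.0158
```

```bash
python3 - <<'E'
from h import *
s=manip.get_obs();print(s["position"],s["wrist_force"],inbay(s["position"][:2]),s["joint_positions"].round(2))
E
```

```text
[ 0.62414471 -0.12869839  0.01873945] [-5.8356445   1.12915442  3.96586108] [-0.01395912 -0.00283067] [-0.37  0.62  2.14  2.93  0.39 -1.46]
```

carry_out(
  dp=[
    [-0.005,0,0.005],
    [-0.013,0,0.0135],
    [-0.026,0,0.027],
    [-0.045,0,0.0465],
    [-0.07,0,0.0725],
    [-0.095,0,0.098],
    [-0.111,0,0.115],
    [-0.15,0,0.077],
    [-0.2,0,0.029],
    [-0.255,0,-0.024],
    [-0.255,0,-0.024],
    [-0.255,0,-0.024],
  ],
  rotation=[
    [0,0,0],
    [0,0,0],
    [0,0,0],
    [0,0,0],
    [0,0,0],
    [0,0,0],
    [0,0,0],
    [0,0,0],
    [0,0,0],
    [0,0,0],
    [0,0,0],
    [0,0,0],
  ],
)

```text
clock: 12.72
position: [0.4982, -0.1092, 0.146]
tcp_rot: [-2.805, 0.321, 1.123]
wrist_force: [0.5, 1.2, -0.2]
grip_width: 0.0161
```

```bash
python3 - <<'E'
from h import *
s=manip.get_obs();print(s["position"],s["wrist_force"],s["joint_positions"].round(2))
out=[]
c=T(BAY,[(.0015,0,0)])[0][:2];Wl=[(-.024,.043),(-.012,.035),(.03,.035),(.03,-.035),(-.012,-.035),(-.024,-.043)]
for n,x0,y0 in(("scene",270,50),("top",340,90)):
    im=vision.read_camera(n);cv2.imwrite(f"pics/f_{n}.png",im)
    a=cv2.resize(im[y0:y0+150,x0:x0+100],(400,600),interpolation=2)
    for z,col in((0,(0,0,255)),(.165,(255,0,0))): cv2.polylines(a,[np.int32((proj(n,circ(c,.0285,z))-[x0,y0])*4)],False,col,1)
    out.append(a)
a0=cv2.imread("pics/top0.png").astype(int);d=np.abs(cv2.imread("pics/f_top.png").astype(int)-a0).max(2)
print("diff wrench/filter/oilcan/vise regions",[ (d[y0:y1,x0:x1]>40).mean().round(3) for x0,x1,y0,y1 in((260,290,215,300),(212,260,215,262),(145,211,220,268),(225,330,130,196))])
cv2.imwrite("pics/f.png",np.hstack(out))
E
```

```text
[ 0.49819336 -0.10922996  0.14596282] [ 0.5100666   1.18537811 -0.19646496] [-0.51  0.16  2.39  2.32  0.28 -0.94]
diff wrench/filter/oilcan/vise regions [np.float64(0.0), np.float64(0.0), np.float64(0.0), np.float64(0.0)]
```

View pics/f.png

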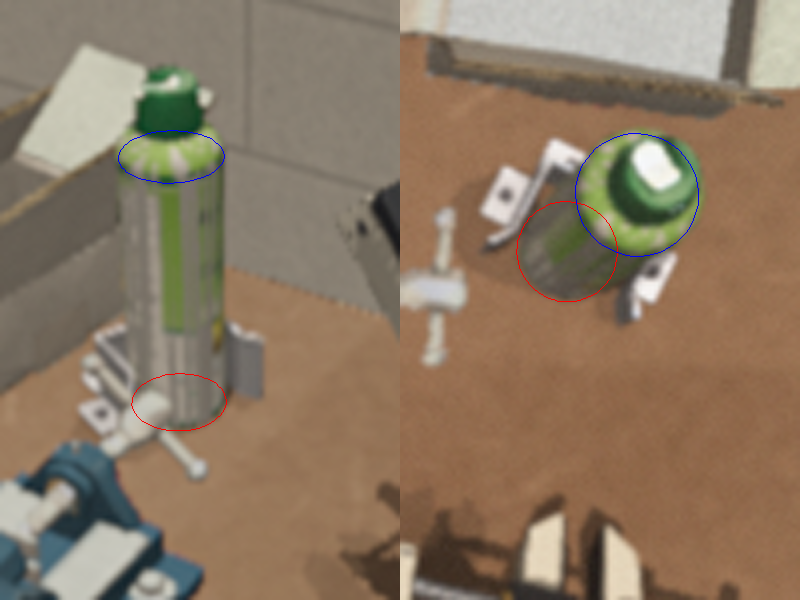

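carry_out(
  dp=[
    [-0.02,0,0.02],
    [-0.04,0,0.04],
    [-0.056,0,0.058],
    [-0.056,0,0.058],
    [-0.056,0,0.058],
  ],
  rotation=[
    [0,0,0],
    [0,0,0],
    [0,0,0],
    [0,0,0],
    [0,0,0],
  ],
)

```text
clock: 13.45
position: [0.4403, -0.0949, 0.1426]
tcp_rot: [-2.803, 0.319, 1.126]
wrist_force: [0.3, 0.3, -0.1]
grip_width: 0.016
```

```bash
python3 - <<'E'
from h import *
from station import finish_job
s=manip.get_obs();print(s["position"],s["wrist_force"],s["joint_positions"].round(3),abs(s["qvel"]).max())
print(finish_job())
E
```

```text
[ 0.44033546 -0.09494648  0.14258354] [ 0.33743379  0.28615845 -0.1364089 ] [-0.589  0.068  2.532  2.265  0.348 -0.964] 0.007590948791397614
the job is handed in; nothing more can be done
None
```

The slim green can is standing upright in the steel bay against its back wall, and the job is handed in at about 13.5 s of the 51 s allowed. I pushed it low with the tilted, partly open fingertips at about 20–25 mm height. It was never gripped or lifted.

**Last checks:**
- **Against the wall:** at the end of the push the wrist force rose from about 1–2 N while sliding to about 7 N. I took that as contact with the back wall.
- **Position:** with the hand clear, the can's shoulder and base matched the outline expected for a can against the back wall, to within a pixel or two by eye, in both cameras.
- **Other objects:** the top picture shows no change at the other can, the oil filter, the wrench or the vise.
- **Hand:** it is well clear and touching nothing, with wrist force under 0.5 N.

**What disagreed on the way:**
- **Can depth:** the can sat about 16 mm deeper between the fingers than I had modelled. I measured this mid-push and corrected for it.
- **Joint limits:** joint 3 on the approach and joint 5 on the first retreat came to the edge of their ranges, 2.70 and 0.28 as read to two decimals. I moved both off before handing in.

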